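Roll the heat-spreader slats down onto a display module

TASK

Take the sprung hand roller from its rest and roll it with steady, firm pressure along the row of aluminium slats on the display module, starting at the end with the raised connector block and working to the other end, until every slat is bonded fully home. Press with the roller only, never with the gripper, without crushing the module, then set the roller back upright in its rest and let go, leaving the other things on the bench undisturbed.

Things in the scene. Friction and masses are not known exactly. Their poses are not given: they have to be found in the camera images.
- module: Display module fixed to the bench: black plastic tray 230 x 124 mm, long along its x, border 16.5 mm high, with six bare aluminium slats side by side as one flat sheet, each 26 mm along x, 80 mm along y, at 27 mm pitch. Origin: centre of the underside, on the bench; z up. Slat tops are up to 21 mm above the bench when loose, 18 mm when home. More than 50 N on the module crushes it.
- first_slat (a point): Centre of slat 1, next to the connector block, at its top when home (18 mm above the bench), 67.5 mm from the module's centre towards -x. Axes are the module's. Slats are held by tacky adhesive: pushed down with about 5 to 10 N one sinks and stays. The loose edge of the next slat is a step of up to 3 mm that the drum can be rolled over.
- last_slat (a point): Centre of slat 6, at the plain end of the module, at its top when home (18 mm above the bench), 67.5 mm from the module's centre towards +x. Axes are the module's.
- connector (a point): Top centre of the grey connector block that stands on the module's -x end border: 12 mm along x, 80 mm along y, 34 mm above the bench (39 mm with its brass pins). It lies 39.5 mm beyond the centre of slat 1.
- slat1 (a joint): How far slat 1 (the one next to the connector block) has been pressed down, m: 0 to 0.0006 at the start (loose), 0.003 fully home; it does not spring back.
- slat2 (a joint): How far slat 2 has been pressed down, m: 0 to 0.0006 at the start (loose), 0.003 fully home; it does not spring back.
- slat3 (a joint): How far slat 3 has been pressed down, m: 0 to 0.0006 at the start (loose), 0.003 fully home; it does not spring back.
- slat4 (a joint): How far slat 4 has been pressed down, m: 0 to 0.0006 at the start (loose), 0.003 fully home; it does not spring back.
- slat5 (a joint): How far slat 5 has been pressed down, m: 0 to 0.0006 at the start (loose), 0.003 fully home; it does not spring back.
- slat6 (a joint): How far slat 6 (farthest from the connector block) has been pressed down, m: 0 to 0.0006 at the start (loose), 0.003 fully home; it does not spring back.
- roller_grip (a point): Centre of the wooden handle of the loose hand roller (0.4 to 0.65 kg in all): an upright block 26 mm thick along x, 60 mm wide along y, 60 mm tall, to be grasped across its 26 mm. Axes are the roller's: z up, y along the drum, x the rolling direction. Below it is a steel cross bar 30 mm along x, 160 mm along y, 10 mm thick (30 to 40 mm below this point). Same either way round.
- roller_axle (a point): Middle of the axle of the roller's free-turning black rubber drum, radius 22 mm, length 96 mm along y. Unpressed it is 74 mm below the handle's centre and the drum's underside 96 mm below.
- carriage (a joint): How far the spring-loaded drum has been pushed up towards the handle, m: 0 unpressed, 0.010 at its stop. It begins to give at 5 N and stiffens by 1.2 N per mm, 17 N at the stop; beyond the stop the roller is rigid. Half-way (0.003 to 0.008) is the right firm pressure for rolling.
- drum (a joint): Angle through which the roller's drum has turned in its yoke, rad, 0 at the start; it turns freely without end and grows or falls by 1 rad per 22 mm rolled.
- rest: Dark steel rest fixed to the bench, base 70 x 190 mm (long along its y), 78 mm high. Origin: centre of the underside; z up. Two posts at y = +-72 mm, flat tops 70 mm high, carry the ends of the roller's cross bar, the drum hanging between; 8 mm lips round the tops leave 5 mm play each side. Parked: handle centre over the rest's centre, 110 mm above the bench, drum along y (either way round).
- screwdriver: Bystander: screwdriver 180 mm long lying on the bench. Origin on its underside.
- terminal: Bystander: black hand-held terminal with a keypad and small window, 160 x 76 x 35 mm. Origin at the centre of its underside.
- spool: Bystander: grey wire spool standing on end, 60 mm diameter, 50 mm tall. Origin at the centre of its underside.
- meter: Bystander: black hand-held meter with a round dial, 150 x 80 x 36 mm. Origin at the centre of its underside.

How it is judged (in metres and radians):
On the way, in this order (a step that is already met when the one before it is completed fails the run):
1. the roller has been lifted out of its rest (at least 25 mm) (z of roller_grip in the frame of rest above 0.135 m), for 0.1 s.
2. slat 1, next to the connector block, is home while slat 6 is not yet (value of joint slat1 above 0.0021 m and value of joint slat6 below 0.0021 m).
3. the far slat, slat 6, is home and the drum has turned at least 2.5 rad, so the roller was rolled and not stamped (value of joint slat6 above 0.0021 m and (value of joint drum above 2.5 rad or value of joint drum below -2.5 rad)).
At the end, for the whole second after the job is handed in: All six slats are pressed down at least 2.1 mm of their 3 mm, and the roller stands upright in its rest: handle centre within 12 mm in x and in y of the rest's centre and 105 to 115 mm above its underside, tilt under 0.08 rad, drum along the rest within 0.2 rad (value of joint each of slat1, slat2, slat3, slat4, slat5, slat6 above 0.0021 m and x of roller_grip in the frame of rest between -0.012 and 0.012 m and y of roller_grip in the frame of rest between -0.012 and 0.012 m and z of roller_grip in the frame of rest between 0.105 and 0.115 m and angle between roller_grip's own z axis and vertical below 0.08 rad and angle between the y axis of roller_grip and the y axis of rest, either way round below 0.2 rad); the robot touches nothing.
It fails at once if the module is crushed: more than 50 N on it (contact force between anything else and module above 50 N).
It fails at once if the gripper or arm itself presses on the module (contact force between any of the fingers, the arm and module above 2 N).
It fails at once if a bystander is moved more than 20 mm (distance of any of screwdriver, terminal, spool, meter from where it was at the start of the episode above 0.02 m).
It also fails if it takes over 72 s, if anything falls off the work surface, if the arm or the gripper's body presses on something with over 40 N, if the wrist force passes 120 N, or if a joint passes its speed limit or range.

ROBOT

A 6-joint arm with a two-finger parallel gripper is mounted at the origin on the work surface. World frame = base frame: x ahead of the robot, y to its left, z up, the work surface at z = 0. Lengths are in mm, angles in rad, forces in N, time in s.
With the tool pointing down it reaches from about 300 to 775 mm from the base axis. Payload 14.6 kg.
Tool frame: the origin (TCP) lies midway between the tips of the shut fingers; the grasp point (between the pads) lies 19 mm behind it (manip.grip_point_offset is the distance from the TCP to the grasp point, in mm); x points along the fingers, z is the direction in which the jaws open and shut, and the axes are right-handed (so a half turn about x gives the same grasp; the last joint's range is limited). The gripper opens to 94 mm and grips with 3 to 60 N. Pads are 16 mm wide; open, the fingers measure 119 mm over their backs; the gripper's body (75 mm by 177 mm) begins 78 mm behind the grasp point.
Start: joints at [1.235, 0.3, 1.521, -0, 1.321, -0.067], TCP at [146.064, 530.24, 205.446] pointing down, gripper open.
Joint ranges: [-3.03, 3.03], [-0.79, 2.21], [0.23, 2.52], [-1.04, 4.18], [0, 3.07], [-2.55, 2.55]. Speed limits (rad/s): [2.22, 2.22, 2.57, 3.14, 3.14, 3.14].

INTERFACE

Orientations are given as [roll, pitch, yaw] about the fixed x, y, z axes, in that order (R = Rz(yaw) Ry(pitch) Rx(roll)).
In Python, from cell import manip, camera, calibration, order gives the robot as it stands.
- The arm moves only by the tool jog_arm, never from a script. Its arguments are lists of equal length, an entry for each row: "turn": the turn, a rotation vector about the tool's x, y, z in degrees, a list of three; "dp": the shift along the tool's x, y, z in cm, a list of three; "gripper": the closure, from 0 (fully open) to 1 (shut). In form: {"turn": [[ax, ay, az], ...], "dp": [[tx, ty, tz], ...], "gripper": [gripper, ...]}. A call has 1 to 8 rows; each row shifts and turns the pose as measured when the row begins, along the tool's axes as they then stand; what a row does not reach is not made up. A row lasts 1/8 s, in which the tool goes at most 62.5 mm and 10.7 degrees, less where a joint would pass 70% of its speed; a pose out of reach is approached as far as the arm can. A call is refused whole if a number of a shift passes 6.25 or a number of a turn 10.7, either way. A call with a gripper value outside its range is refused whole. The fingers move at their own pace and stop on an object; "grip_force" is the grip in N (left out, the last holds). Time passes only in rows, so rows that do not move let the fingers close. It gives the time, the measured TCP pose, the force and the opening at its end, in the units of the state.
- manip.read_state(): the state, without advancing time (a new reading comes with each control period).
- camera(name): name is "scene" or "top"; returns (picture, depth): 420x560x3 uint8, red, green, blue; 420x560 float32, mm along the optical axis (not along the pixel's ray), 0 where there is no reading.
- calibration(name): a dict with "K" (3x3 intrinsics, pixels), "world_from_camera" (4x4, takes a point from camera to world coordinates). Camera axes: x right, y down, z forward; pixel columns grow to the right and rows downward; lengths in mm; the calibration is good to about 2 mm. A picture is of the moment at which its call begins. calibration takes no time and is no camera call.
- order.sign_off(): hands the job in, once; it reports no verdict.
The state is a dict: "clock": time; "joints": joint angles; "qd": joint speeds; "effort": joint torques, N m; "eef_pos": TCP position; "eef_rot": TCP orientation; "wrist_force": force on the tool from outside, world axes, zero at the start; "moment": the same for the moment, N m; "finger_gap": finger opening in mm.
Only numpy, scipy, OpenCV 4.12 (cv2) and the standard library are available. Lean on these libraries where they do the work, as an engineer would, in place of code of your own. Each camera call takes 0.05 s, during which the arm holds its last target.

## Working session

There is one attempt and no reset: what is moved stays moved. The work goes in short steps, Python scripts to look and compute and a tool call to move; the robot and the scene stay as the last step left them, time stands still between calls to the robot, and variables do not carry over. Pictures are saved under pics/ and viewed, and the job is handed in when it is done.

Besides the shell and the picture viewer there is one more tool, called after "Call:" as name(argument=value, ...) on one line, values as JSON. jog_arm: Moves the arm, as the interface text tells. Its arguments: {"type":"object","properties":{"turn":{"type":"array","items":{"type":"array","items":{"type":"number"}}},"dp":{"type":"array","items":{"type":"array","items":{"type":"number"}}},"gripper":{"type":"array","items":{"type":"number"}},"grip_force":{"type":"number"}},"required":["turn","dp","gripper"]}

```bash
ls; mkdir -p pics
python3 - <<'E'
from cell import manip,camera,calibration
import cv2,numpy as np
print(manip.read_state())
for n in("scene","top"):
    p,d=camera(n); np.savez(f'{n}.npz',p=p,d=d); cv2.imwrite(f'pics/{n}1.png',p[:,:,::-1]); c=calibration(n);print(n,c)
E
```

```text
pics
{'clock': 0.0, 'joints': array([ 1.23545184e+00,  3.00442962e-01,  1.52158187e+00, -4.14673376e-06,
        1.32067571e+00, -6.65917846e-02]), 'qd': array([ 0.00106097, -0.00088304,  0.00142254, -0.00023184, -0.00190737,
       -0.0028859 ]), 'effort': array([ 8.42985246e-04, -5.31793141e+01, -3.52760231e+01,  7.09509733e-02,
        2.40444025e-02, -5.14105716e-05]), 'eef_pos': array([145.95592092, 530.01388677, 204.90142546]), 'eef_rot': array([ 3.07862628,  1.56968843, -1.90251438]), 'wrist_force': array([ 0.46561402, -0.28091374,  0.03315028]), 'moment': array([ 0.01252204, -0.01889913, -0.03185277]), 'finger_gap': 93.93194392735778}
scene {'K': array([[430.49205369,   0.        , 282.05692554],
       [  0.        , 430.49205369, 211.03469842],
       [  0.        ,   0.        ,   1.        ]]), 'world_from_camera': array([[-7.23436937e-01,  4.10224917e-01, -5.55296782e-01,
         1.29160771e+03],
       [ 6.90382073e-01,  4.25889112e-01, -5.84800015e-01,
         7.26816610e+02],
       [-3.40468408e-03, -8.06432875e-01, -5.91315843e-01,
         8.29341049e+02],
       [ 0.00000000e+00,  0.00000000e+00,  0.00000000e+00,
         1.00000000e+00]])}
top {'K': array([[478.41603034,   0.        , 279.40356679],
       [  0.        , 478.41603034, 210.3564142 ],
       [  0.        ,   0.        ,   1.        ]]), 'world_from_camera': array([[-7.85302471e-03, -9.83264113e-01,  1.82016524e-01,
         3.43865594e+02],
       [-9.99948321e-01,  8.89693572e-03,  4.91943650e-03,
        -2.52462438e+00],
       [-6.45649467e-03, -1.81968485e-01, -9.83283166e-01,
         1.45851474e+03],
       [ 0.00000000e+00,  0.00000000e+00,  0.00000000e+00,
         1.00000000e+00]])}
```

View pics/scene1.png

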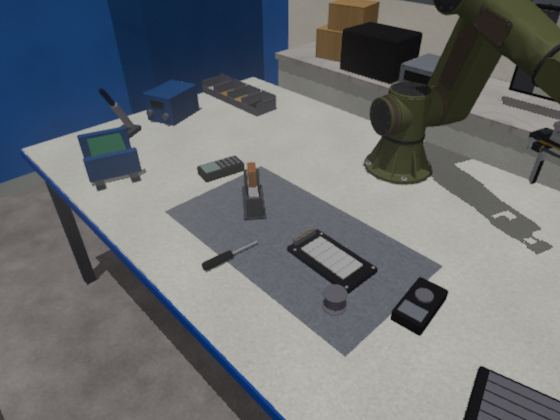

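View pics/top1.png

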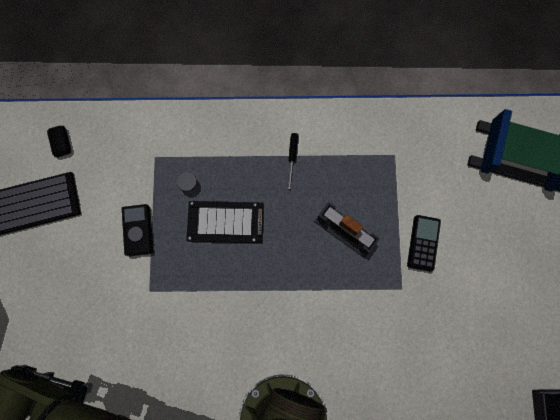

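```bash
cat > h.py <<'E'
import numpy as np,cv2
from cell import manip,camera,calibration
def ray(n,u,v,z):
    c=calibration(n);K=c['K'];T=c['world_from_camera']
    r=T[:3,:3]@np.linalg.inv(K)@np.array([u,v,1.]);o=T[:3,3]
    return o+r*(z-o[2])/r[2]
def proj(n,p):
    c=calibration(n);T=np.linalg.inv(c['world_from_camera']);q=c['K']@(T[:3,:3]@np.asarray(p,float)+T[:3,3]);return q[:2]/q[2]
def crop(n,img,u0,v0,u1,v1,s,out):
    cv2.imwrite(out,cv2.resize(img[v0:v1,u0:u1,::-1],None,fx=s,fy=s,interpolation=cv2.INTER_CUBIC))
def cloud(n,d):
    c=calibration(n);K=c['K'];T=c['world_from_camera']
    v,u=np.mgrid[:d.shape[0],:d.shape[1]]
    P=np.stack([(u-K[0,2])/K[0,0]*d,(v-K[1,2])/K[1,1]*d,d],-1)
    return P@T[:3,:3].T+T[:3,3]
E
python3 - <<'E'
from h import *
z=np.load('top.npz');crop('top',z['p'],180,190,275,255,8,'pics/m1.png');crop('top',z['p'],305,190,390,270,7,'pics/r1.png')
C=cloud('top',z['d'])
for (u,v) in [(226,222),(351,225),(261,222),(187,182),(280,280),(230,222)]: print(u,v,C[v,u].round(1))
E
```

```text
226 222 [575.2 167.4  21.9]
351 225 [ 544.7 -194.9  140.1]
261 222 [573.   60.5  30.1]
187 182 [693.2 282.8  55.4]
280 280 [399.9   4.6   3. ]
230 222 [574.9 155.1  23.5]
```

View pics/m1.png

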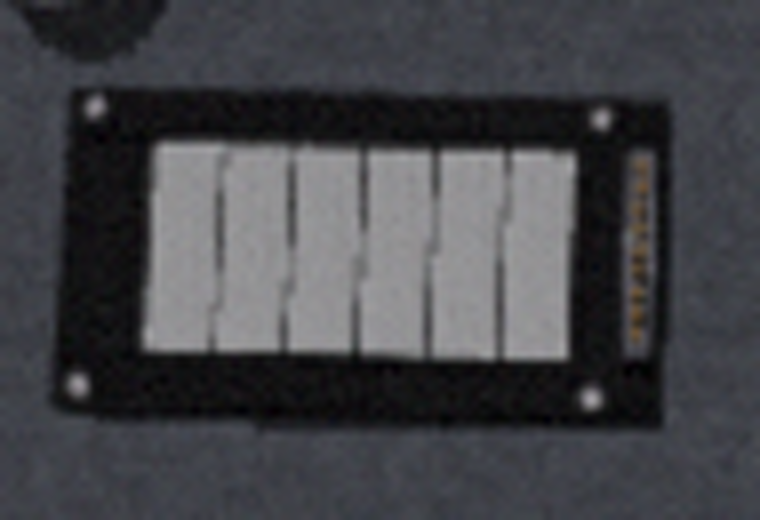

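View pics/r1.png

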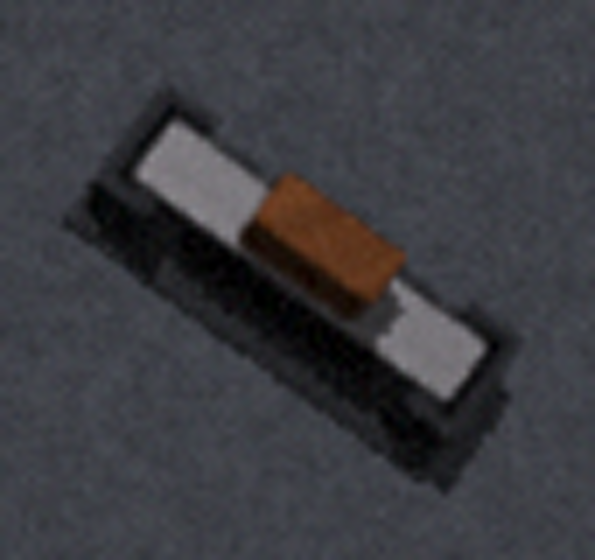

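Run:
```python
from h import *
def f(pts,off,s,z): return np.array([ray('top',(x+.5)/s-.5+off[0],(y+.5)/s-.5+off[1],z) for x,y in pts])
m=f([(152,140),(577,150),(570,360),(142,352)],(180,190),8,20.5)
print(m.round(1),m.mean(0)); 
a=(m[0]+m[3]-m[1]-m[2])/2; print('module x',np.linalg.norm(a),np.degrees(np.arctan2(a[1],a[0])))
b=(m[0]+m[1]-m[2]-m[3])/2; print('y-ish',np.linalg.norm(b),np.degrees(np.arctan2(b[1],b[0])))
s=f([(95,107),(601,119),(591,398),(77,384)],(180,190),8,16.5);print(s.mean(0),'screws');a=s[0]+s[3]-s[1]-s[2];print(np.degrees(np.arctan2(a[1],a[0])), np.linalg.norm(a)/2)
r=f([(175,118),(490,345),(445,403),(132,172)],(305,190),7,80)
print(r.mean(0)); a=(r[0]+r[3]-r[1]-r[2])/2; print('bar',np.linalg.norm(a),np.degrees(np.arctan2(a[1],a[0])))
b=(r[0]+r[1]-r[2]-r[3])/2;print(np.linalg.norm(b),np.degrees(np.arctan2(b[1],b[0])))
z=np.load('top.npz');C=cloud('top',z['d']);p=z['p'].astype(int)
M=(p[...,0]>p[...,2]+30)&(C[...,2]>130)&(C[...,1]<-100)&(C[...,0]>450)&(C[...,1]>-300);Q=C[M];print(len(Q),Q.mean(0),np.median(Q[:,2]))
print(cv2.minAreaRect(Q[:,:2].astype(np.float32)))
print([ (x,y,z) for x,y,z in C[200:216,230].round(0)[::4]])
z=np.load('scene.npz');C=cloud('scene',z['d']);p=z['p'].astype(int)
M=(p[...,0]>p[...,2]+30)&(C[...,2]>132)&(C[...,1]<-100)&(C[...,0]>450)&(C[...,1]>-300);Q=C[M];print(len(Q),Q.mean(0),np.median(Q[:,2]))
# check bias: project to scene pic
crop('scene',z['p'],220,150,390,300,4.5,'pics/s1.png')
```

```text
[[622.6 252.3  20.5]
 [617.2  89.4  20.5]
 [536.3  91.9  20.5]
 [540.7 254.2  20.5]] [579.18596559 171.95776436  20.5       ]
module x 162.6712621922886 88.2655244611847
y-ish 81.40747283572031 -1.5319629106214065
[579.47906777 179.81063414  16.5       ] screws
88.0145739553466 195.0994749271067
[ 549.366475   -197.11001189   80.        ]
bar 160.06564065991648 52.55812545810117
30.14976414755767 -39.25460251741359
190 [ 548.44610548 -196.43357784  141.68387897] 141.58681243834633
((548.60498046875, -196.3456268310547), (58.028099060058594, 25.598270416259766), 53.33845520019531)
[(np.float64(648.0), np.float64(158.0), np.float64(0.0)), (np.float64(631.0), np.float64(156.0), np.float64(21.0)), (np.float64(621.0), np.float64(157.0), np.float64(11.0)), (np.float64(606.0), np.float64(156.0), np.float64(21.0))]
80 [ 553.41590075 -190.3150337   137.87387514] 137.86894943968412
```

View pics/s1.png

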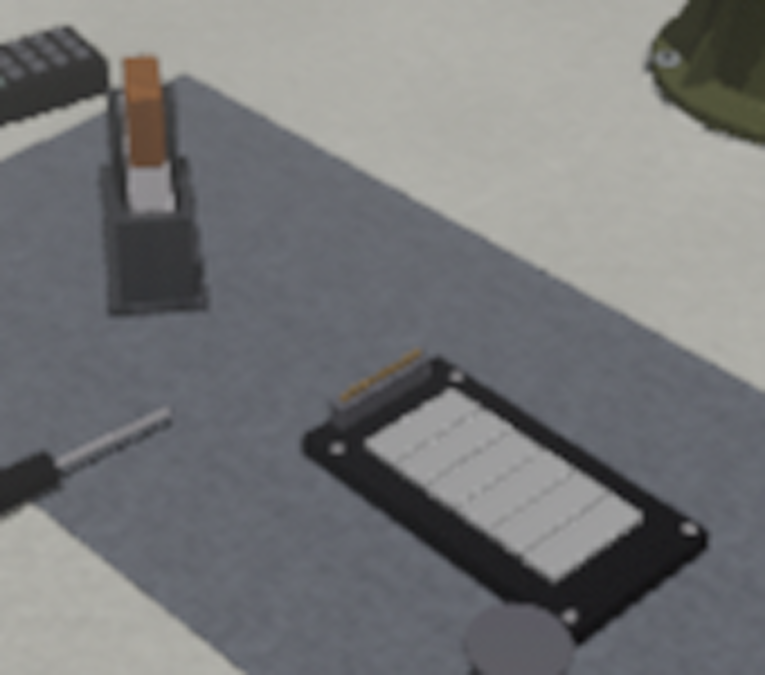

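```bash
cat >> h.py <<'E'
from scipy.spatial.transform import Rotation as Ro
def st():
    s=manip.read_state();R=Ro.from_euler('xyz',s['eef_rot']).as_matrix();return s,R
def go(p,zaz):
    """remaining dp (cm, tool axes) and rotvec deg to TCP p, tool down, tool z azimuth zaz deg"""
    s,R=st();d=R.T@(np.array(p)-s['eef_pos'])/10
    a=np.radians(zaz);x=np.array([0,0,-1.]);z=np.array([np.cos(a),np.sin(a),0]);y=np.cross(z,x)
    Rt=np.stack([x,y,z],1);w=Ro.from_matrix(R.T@Rt).as_rotvec(degrees=True)
    print('t',round(s['clock'],2),'pos',s['eef_pos'].round(1),'zaz',np.degrees(np.arctan2(R[1,2],R[0,2])).round(2),'xdir',R[:,0].round(4),'F',s['wrist_force'].round(2),'M',s['moment'].round(2),'gap',round(s['finger_gap'],1),'j',s['joints'].round(2))
    print('dp',d.round(3),'rot',w.round(2))
E
python3 -c "
from h import *
s,R=st();print(R.round(3))
go((549,-197,175),-37.7);go((549,-197,175),142.3)"
```

```text
[[-0.    -0.964  0.266]
 [-0.001  0.266  0.964]
 [-1.     0.    -0.001]]
t 0.1 pos [146. 530. 205.] zaz 74.6 xdir [-3.e-04 -1.e-03 -1.e+00] F [-0.19 -0.25  0.49] M [-0.04  0.04 -0.  ] gap 93.9 j [ 1.24  0.3   1.52 -0.    1.32 -0.07]
dp [  3.053 -58.161 -59.387] rot [ 1.123e+02 -4.000e-02  5.000e-02]
t 0.1 pos [146. 530. 205.] zaz 74.6 xdir [-3.e-04 -1.e-03 -1.e+00] F [-0.19 -0.25  0.49] M [-0.04  0.04 -0.  ] gap 93.9 j [ 1.24  0.3   1.52 -0.    1.32 -0.07]
dp [  3.053 -58.161 -59.387] rot [-6.77e+01 -5.00e-02 -4.00e-02]
```

Call:
jog_arm(turn=[[0, 0, 0], [0, 0, 0], [0, 0, 0], [0, 0, 0], [0, 0, 0], [0, 0, 0], [0, 0, 0], [0, 0, 0]], dp=[[0, -4.1, -4.2], [0, -4.1, -4.2], [0, -4.1, -4.2], [0, -4.1, -4.2], [0, -4.1, -4.2], [0, -4.1, -4.2], [0, -4.1, -4.2], [0, -4.1, -4.2]], gripper=[0, 0, 0, 0, 0, 0, 0, 0])

```text
clock: 1.1
eef_pos: [377.0, 108.2, 203.9]
eef_rot: [-3.085, 1.568, -1.776]
wrist_force: [1.0, 0.8, -0.3]
finger_gap: 94.0
```

Call:
jog_arm(turn=[[0, 0, 0], [0, 0, 0], [0, 0, 0], [0, 0, 0], [0, 0, 0], [10, 0, 0], [10, 0, 0], [10, 0, 0]], dp=[[0, -4.1, -4.2], [0, -4.1, -4.2], [0, -4.1, -4.2], [0, -4.1, -4.2], [0, -4.1, -4.2], [0, 0, 0], [0, 0, 0], [0, 0, 0]], gripper=[0, 0, 0, 0, 0, 0, 0, 0])

```text
clock: 2.1
eef_pos: [523.4, -161.7, 201.6]
eef_rot: [2.694, 1.566, -2.824]
wrist_force: [-0.3, 0.1, 0.0]
finger_gap: 94.1
```

Call:
jog_arm(turn=[[10, 0, 0], [10, 0, 0], [10, 0, 0], [10, 0, 0], [10, 0, 0], [10, 0, 0], [10, 0, 0], [10, 0, 0]], dp=[[0, 0, 0], [0, 0, 0], [0, 0, 0], [0, 0, 0], [0, 0, 0], [0, 0, 0], [0, 0, 0], [0, 0, 0]], gripper=[0, 0, 0, 0, 0, 0, 0, 0])

```text
clock: 3.1
eef_pos: [522.1, -161.4, 198.7]
eef_rot: [-2.54, 1.561, 3.064]
wrist_force: [-0.3, -0.5, 0.1]
finger_gap: 94.0
```

```bash
python3 -c "
from h import *
go((549,-197,165),-37.7)"
```

```text
t 3.1 pos [ 522.1 -161.4  198.7] zaz -38.92 xdir [-1.000e-02  8.000e-04 -9.999e-01] F [-0.28 -0.45  0.11] M [-0.08  0.11 -0.01] gap 94.0 j [-0.37  0.3   1.53 -0.    1.32  0.31]
dp [ 3.339 -1.063  4.356] rot [-1.22 -0.48  0.32]
```

Call:
jog_arm(turn=[[-1.2, -0.5, 0.3], [0, 0, 0], [0, 0, 0]], dp=[[0, -1.06, 4.35], [0, 0, 0], [0, 0, 0]], gripper=[0, 0, 0])

```text
clock: 3.48
eef_pos: [549.4, -197.2, 197.4]
eef_rot: [-2.718, 1.569, 2.904]
wrist_force: [0.2, 0.6, -0.2]
finger_gap: 94.2
```

Run:
```python
from h import *
go((549,-197,94),-37.7)
p,d=camera('scene');crop('scene',p,200,60,340,250,4,'pics/s2.png')
p,d=camera('top');crop('top',p,305,170,405,270,6,'pics/t2.png')
```

```text
t 3.48 pos [ 549.4 -197.2  197.4] zaz -37.87 xdir [-1.6e-03  4.0e-04 -1.0e+00] F [ 0.2   0.56 -0.21] M [-0.04  0.08 -0.02] gap 94.2 j [-0.41  0.38  1.43 -0.    1.33  0.25]
dp [ 1.0342e+01 -6.0000e-03 -2.7000e-02] rot [-0.17 -0.09  0.04]
```

View pics/s2.png

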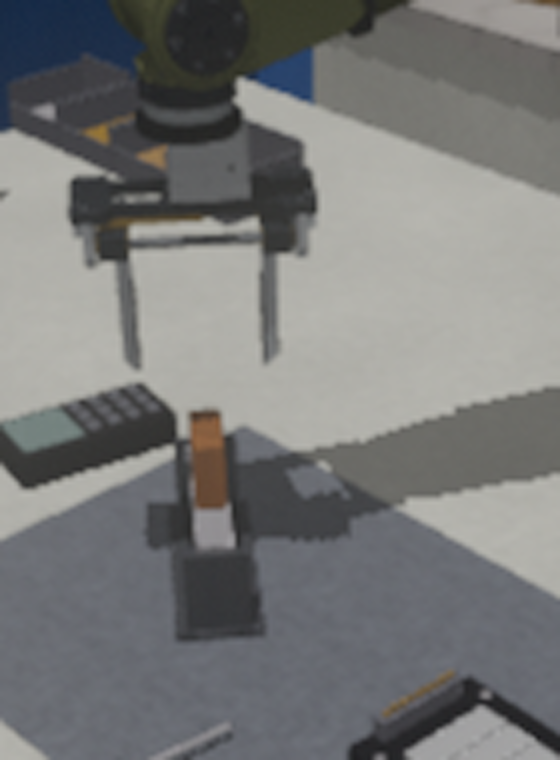

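View pics/t2.png

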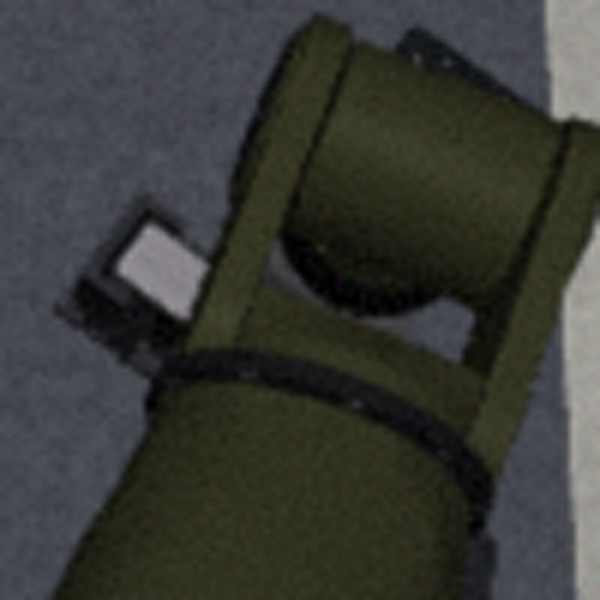

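Call:
jog_arm(turn=[[0, 0, 0], [0, 0, 0], [0, 0, 0], [0, 0, 0], [0, 0, 0]], dp=[[3.4, 0, 0], [3.4, 0, 0], [2.5, 0, 0], [0, 0, 0], [0, 0, 0]], gripper=[0, 0, 0, 0, 0])

```text
clock: 4.2
eef_pos: [549.3, -195.0, 105.1]
eef_rot: [0.146, 1.569, -0.512]
wrist_force: [0.0, 0.0, 0.7]
finger_gap: 93.4
```

Run:
```python
from h import *
go((549,-197,94),-37.7)
p,d=camera('scene');crop('scene',p,200,60,340,250,4,'pics/s3.png')
```

```text
t 4.2 pos [ 549.3 -195.   105.1] zaz -37.71 xdir [ 0.0019 -0.0011 -1.    ] F [0.   0.03 0.65] M [-0.06  0.1   0.  ] gap 93.4 j [-0.4   0.47  1.53 -0.    1.14  0.25]
dp [ 1.108 -0.174  0.094] rot [-0.01  0.13 -0.02]
```

View pics/s3.png

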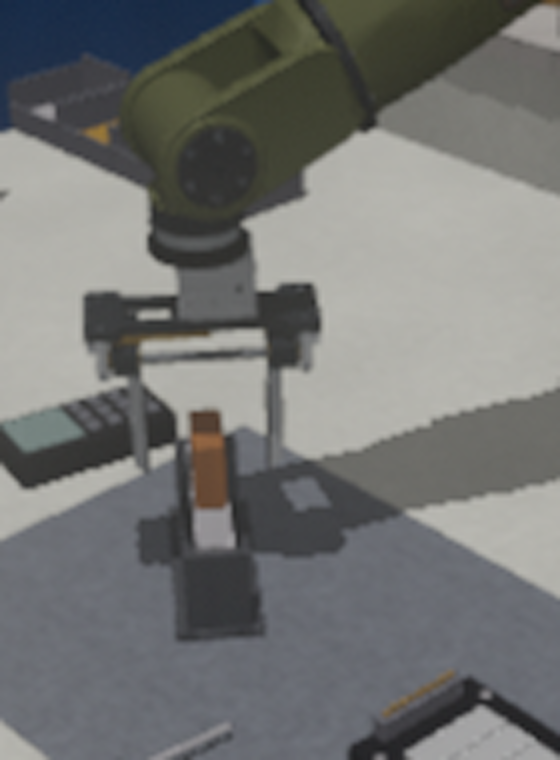

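Call:
jog_arm(turn=[[0, 0, 0], [0, 0, 0], [0, 0, 0]], dp=[[1.1, -0.17, 0.08], [0.15, 0, 0], [0, 0, 0]], gripper=[0, 0, 0])

```text
clock: 4.62
eef_pos: [549.4, -197.3, 93.4]
eef_rot: [0.201, 1.566, -0.457]
wrist_force: [0.3, -0.5, 0.9]
finger_gap: 94.1
```

Call:
jog_arm(turn=[[0, 0, 0], [0, 0, 0], [0, 0, 0], [0, 0, 0], [0, 0, 0], [0, 0, 0], [0, 0, 0], [0, 0, 0]], dp=[[0, 0, 0], [0, 0, 0], [0, 0, 0], [0, 0, 0], [0, 0, 0], [0, 0, 0], [0, 0, 0], [0, 0, 0]], gripper=[1, 1, 1, 1, 1, 1, 1, 1], grip_force=50)

```text
clock: 5.62
eef_pos: [549.5, -197.2, 93.8]
eef_rot: [0.214, 1.566, -0.444]
wrist_force: [-0.3, 0.7, 1.2]
finger_gap: 25.7
```

Run:
```python
from h import *
go((549,-197,94),-37.7)
```

```text
t 5.62 pos [ 549.5 -197.2   93.8] zaz -37.71 xdir [ 0.0043 -0.0021 -1.    ] F [-0.3   0.7   1.19] M [0.14 0.28 0.09] gap 25.7 j [-0.41  0.48  1.54 -0.    1.11  0.25]
dp [-0.02  -0.009 -0.051] rot [-0.01  0.27 -0.06]
```

Call:
jog_arm(turn=[[0, 0, 0], [0, 0, 0], [0, 0, 0], [0, 0, 0], [0, 0, 0], [0, 0, 0]], dp=[[-1.5, 0, 0], [-2, 0, 0], [-2, 0, 0], [-2, 0, 0], [-1, 0, 0], [0, 0, 0]], gripper=[1, 1, 1, 1, 1, 1])

```text
clock: 6.38
eef_pos: [548.2, -196.7, 182.7]
eef_rot: [0.102, 1.569, -0.557]
wrist_force: [-0.1, -0.5, -5.2]
finger_gap: 25.8
```

Run:
```python
from h import *
go((577,104.5,140),-91.8)
p,d=camera('scene');crop('scene',p,200,60,380,250,4,'pics/s4.png')
```

```text
t 6.38 pos [ 548.2 -196.7  182.7] zaz -37.72 xdir [ 0.0017 -0.001  -1.    ] F [-0.05 -0.5  -5.18] M [-0.07  0.1  -0.05] gap 25.8 j [-0.41  0.39  1.46 -0.    1.3   0.25]
dp [  4.245  25.59  -16.155] rot [54.08  0.1  -0.06]
```

View pics/s4.png

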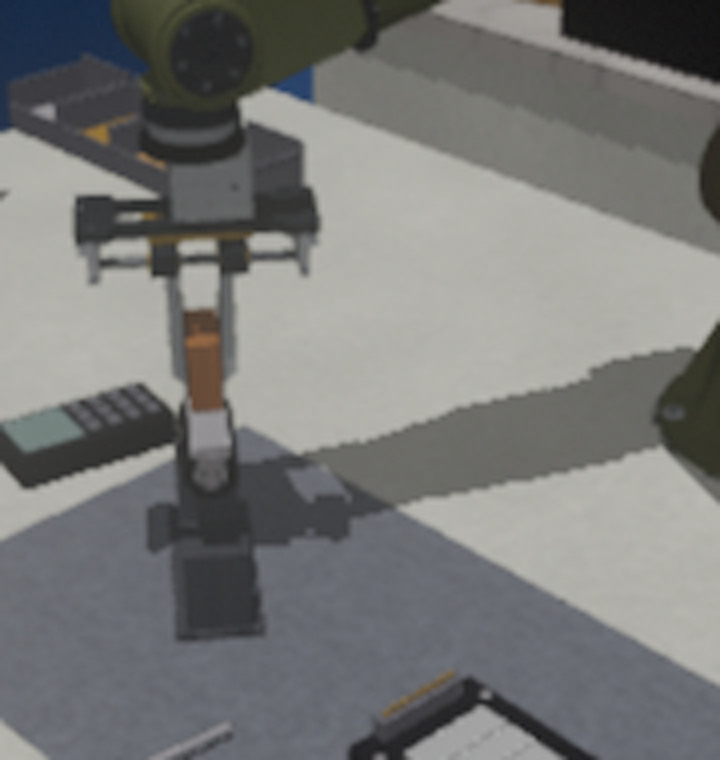

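Call:
jog_arm(turn=[[0, 0, 0], [0, 0, 0], [0, 0, 0], [0, 0, 0], [0, 0, 0], [0, 0, 0], [0, 0, 0], [0, 0, 0]], dp=[[0, 1.6, -1], [0, 3.2, -2], [0, 4.2, -2.6], [0, 4.2, -2.6], [0, 4.2, -2.6], [0, 4.2, -2.6], [0, 3, -1.9], [0, 1.5, -1]], gripper=[1, 1, 1, 1, 1, 1, 1, 1])

```text
clock: 7.42
eef_pos: [575.7, 125.0, 175.9]
eef_rot: [-2.645, 1.562, 2.98]
wrist_force: [-0.5, -0.4, -5.1]
finger_gap: 26.0
```

Call:
jog_arm(turn=[[4, 0, 0], [8, 0, 0], [10, 0, 0], [10, 0, 0], [10, 0, 0], [7, 0, 0], [4, 0, 0], [0, 0, 0]], dp=[[0, 0, 0], [0, 0, 0], [0, 0, 0], [0, 0, 0], [0, 0, 0], [0, 0, 0], [0, 0, 0], [0, 0, 0]], gripper=[1, 1, 1, 1, 1, 1, 1, 1])

```text
clock: 8.43
eef_pos: [572.5, 126.9, 171.5]
eef_rot: [-1.511, 1.554, -3.124]
wrist_force: [0.1, -0.2, -4.5]
finger_gap: 25.8
```

Run:
```python
from h import *
go((577,104.5,130),-91.8)
```

```text
t 8.43 pos [572.5 126.9 171.5] zaz -92.41 xdir [-1.650e-02 -3.000e-04 -9.999e-01] F [ 0.13 -0.21 -4.48] M [-0.01  0.12  0.01] gap 25.8 j [0.15 0.42 1.44 0.   1.3  1.77]
dp [4.147 0.61  2.219] rot [-0.61  0.05  0.95]
```

Call:
jog_arm(turn=[[-0.6, 0, 0.9], [0, 0, 0.1], [0, 0, 0.1], [0, 0, 0]], dp=[[0, 0.6, 2.2], [1.5, 0, 0], [1.5, 0, 0], [0, 0, 0]], gripper=[1, 1, 1, 1])

```text
clock: 8.93
eef_pos: [576.6, 105.0, 138.3]
eef_rot: [0.381, 1.57, -1.216]
wrist_force: [0.7, 0.7, -4.8]
finger_gap: 25.6
```

Run:
```python
from h import *
go((577,104.5,101),-91.8)
p,d=camera('scene');crop('scene',p,250,80,400,270,4,'pics/s5.png')
p,d=camera('top');crop('top',p,180,170,290,270,6,'pics/t5.png')
```

```text
t 8.93 pos [576.6 105.  138.3] zaz -91.5 xdir [ 4.e-04 -1.e-03 -1.e+00] F [ 0.68  0.69 -4.84] M [-0.    0.16 -0.02] gap 25.6 j [ 0.12  0.44  1.49 -0.    1.21  1.72]
dp [3.732 0.041 0.046] rot [ 0.3   0.05 -0.02]
```

View pics/s5.png

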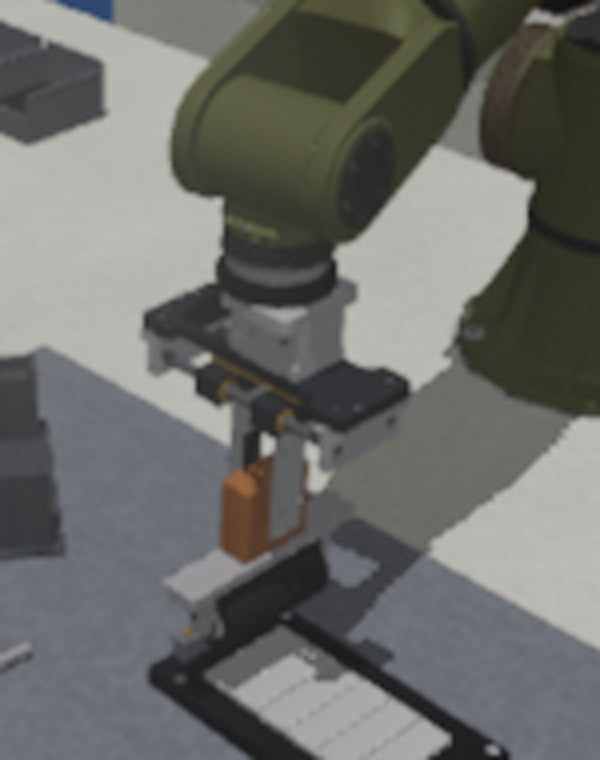

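View pics/t5.png

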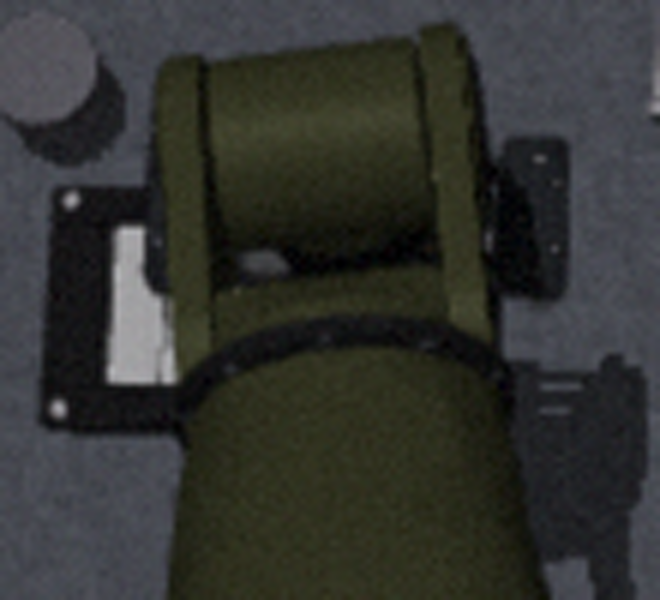

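Call:
jog_arm(turn=[[0.3, 0, 0], [0, 0, 0], [0, 0, 0], [0, 0, 0]], dp=[[1.5, 0, 0], [1.5, 0, 0], [0.5, 0, 0], [0, 0, 0]], gripper=[1, 1, 1, 1])

```text
clock: 9.52
eef_pos: [577.4, 105.5, 102.4]
eef_rot: [1.356, 1.568, -0.246]
wrist_force: [0.6, 0.1, -5.0]
finger_gap: 25.6
```

Run:
```python
from h import *
go((577,104.5,92.3),-91.8)
```

```text
t 9.53 pos [577.4 105.5 102.4] zaz -91.79 xdir [ 2.7e-03 -7.0e-04 -1.0e+00] F [ 0.57  0.13 -5.05] M [-0.01  0.17 -0.01] gap 25.6 j [ 0.12  0.48  1.52 -0.    1.14  1.72]
dp [ 1.013 -0.039  0.097] rot [ 0.01  0.03 -0.15]
```

Call:
jog_arm(turn=[[0, 0, -0.1], [0, 0, 0], [0, 0, 0]], dp=[[0.4, 0, 0.1], [0.2, 0, 0], [0, 0, 0]], gripper=[1, 1, 1])

```text
clock: 9.9
eef_pos: [578.0, 104.5, 97.8]
eef_rot: [1.49, 1.568, -0.112]
wrist_force: [-0.8, -0.7, -4.0]
finger_gap: 25.6
```

Run:
```python
from h import *
go((577,104.5,92.3),-91.8)
```

```text
t 9.9 pos [578.  104.5  97.8] zaz -91.79 xdir [ 2.8e-03 -3.0e-04 -1.0e+00] F [-0.83 -0.7  -3.97] M [-0.04  0.34  0.05] gap 25.6 j [ 0.12  0.49  1.53 -0.    1.13  1.72]
dp [ 0.548 -0.101  0.001] rot [ 0.01  0.01 -0.16]
```

Call:
jog_arm(turn=[[0, 0, 0], [0, 0, 0], [0, 0, 0]], dp=[[0.25, 0, 0], [0, 0, 0], [0, 0, 0]], gripper=[1, 1, 1])

```text
clock: 10.28
eef_pos: [578.2, 104.6, 96.3]
eef_rot: [1.573, 1.567, -0.029]
wrist_force: [-3.3, -0.2, 4.0]
finger_gap: 25.7
```

Call:
jog_arm(turn=[[0, 0, 0], [0, 0, 0], [0, 0, 0]], dp=[[0.2, 0, 0], [0, 0, 0], [0, 0, 0]], gripper=[1, 1, 1])

```text
clock: 10.65
eef_pos: [578.2, 104.6, 94.7]
eef_rot: [1.594, 1.567, -0.008]
wrist_force: [-5.5, 0.1, 5.7]
finger_gap: 26.0
```

Run:
```python
from h import *
go((577,104.5,92.3),-91.8)
```

```text
t 10.65 pos [578.2 104.6  94.7] zaz -91.78 xdir [ 0.0041 -0.     -1.    ] F [-5.46  0.06  5.72] M [-0.09  1.26  0.01] gap 26.0 j [ 0.12  0.49  1.53 -0.    1.12  1.72]
dp [ 0.237 -0.125  0.014] rot [ 0.02 -0.01 -0.24]
```

Call:
jog_arm(turn=[[0, 0, -0.2], [0, 0, 0]], dp=[[0.2, -0.1, 0], [0, 0, 0]], gripper=[1, 1])

```text
clock: 10.9
eef_pos: [578.3, 104.7, 93.6]
eef_rot: [1.681, 1.567, 0.079]
wrist_force: [-5.2, -0.4, 7.4]
finger_gap: 25.7
```

Run:
```python
from h import *
go((577,104.5,92.3),-91.8)
```

```text
t 10.9 pos [578.3 104.7  93.6] zaz -91.78 xdir [ 3.8e-03  3.0e-04 -1.0e+00] F [-5.23 -0.35  7.4 ] M [-0.06  1.44 -0.  ] gap 25.7 j [ 0.12  0.49  1.53 -0.    1.12  1.72]
dp [ 0.129 -0.131  0.024] rot [ 0.02 -0.02 -0.22]
```

Call:
jog_arm(turn=[[0, 0, 0], [0, 0, 0], [0, 0, 0]], dp=[[0.05, -0.1, -0.4], [0.05, -0.1, -0.6], [0.05, 0, -0.6]], gripper=[1, 1, 1])

```text
clock: 11.28
eef_pos: [578.5, 120.5, 93.6]
eef_rot: [1.598, 1.562, -0.004]
wrist_force: [-4.7, -1.3, 6.8]
finger_gap: 25.6
```

Run:
```python
from h import *
go((581,239.5,92.6),-91.8)
```

```text
t 11.28 pos [578.5 120.5  93.6] zaz -91.83 xdir [ 0.0086 -0.     -1.    ] F [-4.71 -1.35  6.79] M [-0.05  1.63  0.05] gap 25.6 j [ 0.14  0.5   1.52 -0.    1.12  1.75]
dp [  0.098  -0.126 -11.906] rot [-0.03 -0.01 -0.49]
```

Call:
jog_arm(turn=[[0, 0, -0.4], [0, 0, -0.1], [0, 0, -0.1], [0, 0, -0.1]], dp=[[0.1, -0.05, -0.6], [0.05, -0.03, -0.6], [0.05, -0.02, -0.6], [0.05, -0.02, -0.6]], gripper=[1, 1, 1, 1])

```text
clock: 11.78
eef_pos: [579.6, 145.1, 93.0]
eef_rot: [1.964, 1.57, 0.361]
wrist_force: [-3.4, -0.3, 8.0]
finger_gap: 25.9
```

Run:
```python
from h import *
go((581,239.5,92.6),-91.8)
p,d=camera('scene');crop('scene',p,280,80,400,280,4,'pics/s6.png')
```

```text
t 11.78 pos [579.6 145.1  93. ] zaz -91.83 xdir [ 9.e-04  3.e-04 -1.e+00] F [-3.43 -0.29  8.  ] M [-0.1   1.1  -0.04] gap 25.9 j [0.18 0.51 1.5  0.   1.13 1.79]
dp [ 0.042 -0.162 -9.444] rot [-0.03 -0.02 -0.05]
```

View pics/s6.png

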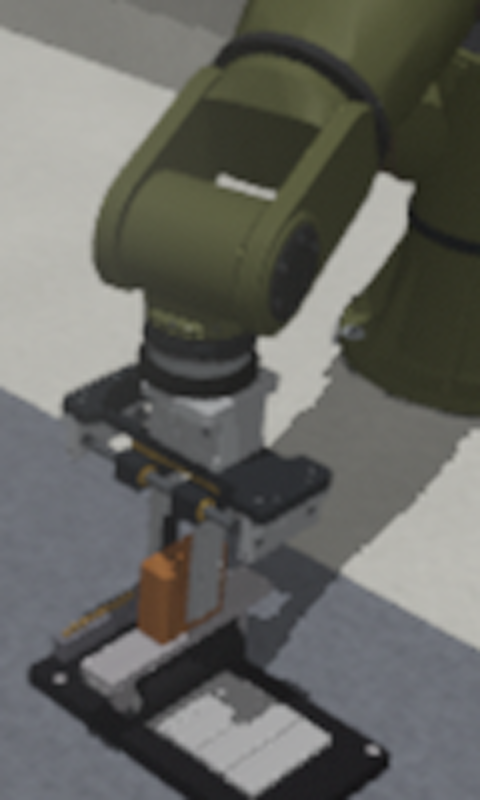

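Call:
jog_arm(turn=[[0, 0, -0.1], [0, 0, -0.1], [0, 0, -0.1], [0, 0, -0.1], [0, 0, -0.1], [0, 0, -0.1]], dp=[[0.05, -0.05, -0.6], [0.04, -0.05, -0.6], [0.04, -0.05, -0.6], [0.04, -0.04, -0.6], [0.04, -0.04, -0.6], [0.04, -0.04, -0.6]], gripper=[1, 1, 1, 1, 1, 1])

```text
clock: 12.58
eef_pos: [580.9, 183.0, 93.7]
eef_rot: [-2.692, 1.568, 1.988]
wrist_force: [-3.6, -0.1, 6.4]
finger_gap: 25.6
```

Run:
```python
from h import *
go((581,239.5,92.6),-91.8)
```

```text
t 12.57 pos [580.9 183.   93.7] zaz -91.83 xdir [-0.001   0.0022 -1.    ] F [-3.65 -0.14  6.37] M [-0.06  0.84 -0.01] gap 25.6 j [0.24 0.54 1.46 0.   1.15 1.85]
dp [ 0.119 -0.17  -5.647] rot [-0.03 -0.12  0.06]
```

Call:
jog_arm(turn=[[0, 0, 0], [0, 0, 0], [0, 0, 0], [0, 0, 0], [0, 0, -0.1], [0, 0, -0.1]], dp=[[0.12, -0.05, -0.6], [0.07, -0.05, -0.6], [0.07, -0.05, -0.6], [0.07, -0.05, -0.6], [0.07, -0.05, -0.6], [0.07, -0.05, -0.6]], gripper=[1, 1, 1, 1, 1, 1])

```text
clock: 13.32
eef_pos: [581.8, 220.6, 92.5]
eef_rot: [2.381, 1.565, 0.778]
wrist_force: [-1.7, -2.2, 7.6]
finger_gap: 26.1
```

Run:
```python
from h import *
go((581,239.5,92.6),-91.8)
```

```text
t 13.32 pos [581.8 220.6  92.5] zaz -91.84 xdir [ 0.004   0.0039 -1.    ] F [-1.7  -2.22  7.57] M [-0.51  0.89  0.01] gap 26.1 j [0.3  0.56 1.42 0.   1.15 1.9 ]
dp [ 1.000e-03 -1.360e-01 -1.883e+00] rot [-0.04 -0.23 -0.22]
```

Call:
jog_arm(turn=[[0, -0.1, -0.2], [0, 0, 0], [0, 0, 0], [0, 0, 0], [0, 0, 0]], dp=[[0.06, -0.05, -0.6], [0.06, -0.05, -0.6], [0.06, -0.04, -0.5], [0.05, 0, -0.4], [0.02, 0, 0]], gripper=[1, 1, 1, 1, 1])

```text
clock: 13.95
eef_pos: [582.5, 243.9, 92.9]
eef_rot: [2.329, 1.563, 0.727]
wrist_force: [-4.5, -0.6, 8.4]
finger_gap: 26.0
```

Run:
```python
from h import *
go((581,239.5,92.6),-91.8)
p,d=camera('scene');np.savez('s7.npz',p=p,d=d);crop('scene',p,280,150,400,300,5,'pics/s7.png')
```

```text
t 13.95 pos [582.5 243.9  92.9] zaz -91.81 xdir [ 0.0057  0.005  -1.    ] F [-4.53 -0.57  8.38] M [-0.01  1.56  0.02] gap 26.0 j [0.34 0.58 1.39 0.   1.16 1.94]
dp [ 0.029 -0.139  0.441] rot [-0.01 -0.3  -0.32]
```

View pics/s7.png

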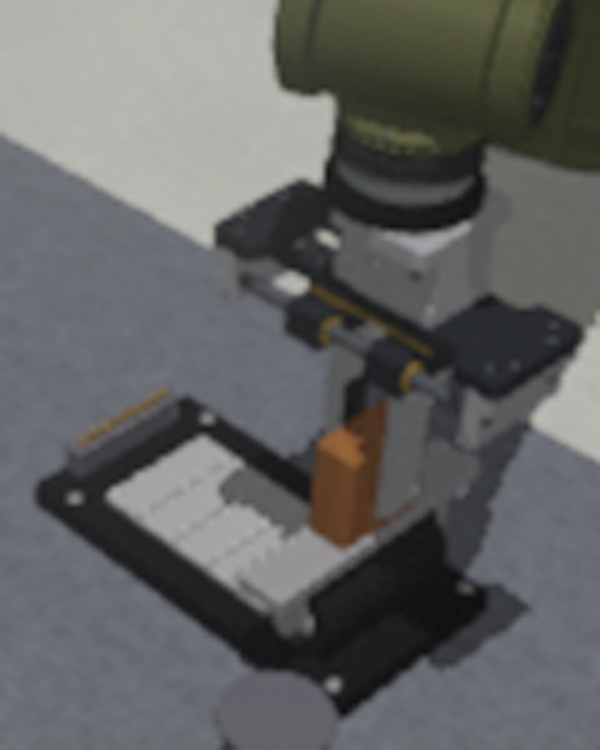

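Run:
```python
from h import *
A=np.load('scene.npz')['d'];B=np.load('s7.npz')['d']
c=np.array([579.2,172]);ax=np.array([.0314,.9995]);ay=np.array([-.9995,.0314])
def med(D,x,y):
    C=cloud('scene',D);q=C[...,:2]-c;X=q@ax;Y=q@ay
    m=(abs(X-x)<8)&(abs(Y-y)<10)&(C[...,2]>5)&(C[...,2]<35);return np.median(C[m][:,2]).round(2),m.sum()
for y in (-20,0,20):
  for i in range(6): print(y,i+1,med(A,-67.5+27*i,y),med(B,-67.5+27*i,y))
print('border',med(A,-92,0),med(B,-92,0), med(A,0,51),med(B,0,51))
```

```text
-20 1 (np.float64(19.4), np.int64(27)) (np.float64(16.62), np.int64(28))
-20 2 (np.float64(18.95), np.int64(27)) (np.float64(16.72), np.int64(25))
-20 3 (np.float64(18.21), np.int64(28)) (np.float64(16.12), np.int64(30))
-20 4 (np.float64(19.59), np.int64(24)) (np.float64(17.77), np.int64(22))
-20 5 (np.float64(19.56), np.int64(30)) (np.float64(nan), np.int64(0))
-20 6 (np.float64(19.41), np.int64(30)) (np.float64(nan), np.int64(0))
0 1 (np.float64(18.96), np.int64(27)) (np.float64(16.82), np.int64(26))
0 2 (np.float64(18.93), np.int64(23)) (np.float64(16.37), np.int64(25))
0 3 (np.float64(19.47), np.int64(25)) (np.float64(16.49), np.int64(24))
0 4 (np.float64(19.2), np.int64(28)) (np.float64(17.29), np.int64(19))
0 5 (np.float64(19.8), np.int64(30)) (np.float64(nan), np.int64(0))
0 6 (np.float64(18.89), np.int64(31)) (np.float64(nan), np.int64(0))
20 1 (np.float64(18.97), np.int64(25)) (np.float64(16.45), np.int64(24))
20 2 (np.float64(19.02), np.int64(25)) (np.float64(16.31), np.int64(23))
20 3 (np.float64(18.68), np.int64(26)) (np.float64(16.79), np.int64(27))
20 4 (np.float64(19.52), np.int64(31)) (np.float64(16.75), np.int64(18))
20 5 (np.float64(19.48), np.int64(28)) (np.float64(nan), np.int64(0))
20 6 (np.float64(19.55), np.int64(30)) (np.float64(nan), np.int64(0))
border (np.float64(16.22), np.int64(37)) (np.float64(16.96), np.int64(40)) (np.float64(15.25), np.int64(24)) (np.float64(15.5), np.int64(9))
  return _methods._mean(a, axis=axis, dtype=dtype,
  ret = ret.dtype.type(ret / rcount)
```

Call:
jog_arm(turn=[[0, -0.3, -0.2], [0, 0, -0.1], [0, 0, -0.1], [0, 0, -0.1], [0, 0, -0.1]], dp=[[0.12, -0.04, 0.3], [0.1, -0.04, 0.6], [0.08, -0.04, 0.6], [0.08, -0.04, 0.6], [0.08, -0.04, 0.6]], gripper=[1, 1, 1, 1, 1])

```text
clock: 14.62
eef_pos: [581.9, 218.7, 91.9]
eef_rot: [2.637, 1.565, 1.035]
wrist_force: [-3.4, 0.9, 8.5]
finger_gap: 25.9
```

Run:
```python
from h import *
go((577,104.5,92),-91.8)
```

```text
t 14.62 pos [581.9 218.7  91.9] zaz -91.77 xdir [ 0.003  0.005 -1.   ] F [-3.41  0.91  8.49] M [ 0.17  1.04 -0.01] gap 25.9 j [0.3  0.56 1.42 0.   1.15 1.9 ]
dp [-0.066 -0.137 11.428] rot [ 0.03 -0.29 -0.16]
```

Call:
jog_arm(turn=[[0, -0.2, -0.1], [0, 0, -0.1], [0, 0, -0.1], [0, 0, -0.1], [0, 0, -0.1], [0, 0, -0.1], [0, 0, -0.1]], dp=[[0.06, -0.05, 0.7], [0.06, -0.05, 0.7], [0.06, -0.05, 0.7], [0.06, -0.05, 0.7], [0.06, -0.05, 0.7], [0.06, -0.05, 0.7], [0.06, -0.05, 0.7]], gripper=[1, 1, 1, 1, 1, 1, 1])

```text
clock: 15.5
eef_pos: [580.6, 170.7, 92.6]
eef_rot: [2.793, 1.563, 1.192]
wrist_force: [-2.7, 0.7, 7.8]
finger_gap: 25.5
```

Run:
```python
from h import *
go((577,104.5,92),-91.8)
```

```text
t 15.5 pos [580.6 170.7  92.6] zaz -91.75 xdir [ 0.003   0.0075 -1.    ] F [-2.65  0.71  7.81] M [0.2  0.8  0.02] gap 25.5 j [0.22 0.53 1.48 0.01 1.13 1.82]
dp [ 0.012 -0.155  6.632] rot [ 0.05 -0.44 -0.16]
```

Call:
jog_arm(turn=[[0, -0.4, -0.2], [0, 0, -0.1], [0, 0, -0.1], [0, 0, -0.1], [0, 0, -0.1], [0, 0, -0.1], [0, 0, -0.1]], dp=[[0.08, -0.05, 0.7], [0.06, -0.05, 0.7], [0.06, -0.05, 0.7], [0.06, -0.05, 0.7], [0.06, -0.05, 0.7], [0.06, -0.05, 0.7], [0.06, -0.05, 0.7]], gripper=[1, 1, 1, 1, 1, 1, 1])

```text
clock: 16.38
eef_pos: [579.4, 122.0, 92.7]
eef_rot: [2.927, 1.566, 1.326]
wrist_force: [-2.3, 0.4, 8.2]
finger_gap: 25.6
```

Run:
```python
from h import *
go((577,104.5,92),-91.8)
```

```text
t 16.38 pos [579.4 122.   92.7] zaz -91.74 xdir [ 0.0012  0.0048 -1.    ] F [-2.3   0.38  8.18] M [ 0.18  0.85 -0.05] gap 25.6 j [0.14 0.5  1.51 0.01 1.12 1.74]
dp [ 0.065 -0.188  1.757] rot [ 0.06 -0.28 -0.06]
```

Two more rows onto slat 1, then lift.

Call:
jog_arm(turn=[[0, -0.3, 0], [0, 0, 0], [0, 0, 0], [0, 0, 0], [0, 0, 0], [0, 0, 0], [0, 0, 0]], dp=[[0.08, -0.05, 0.7], [0.08, -0.05, 0.6], [-1, 0, -0.2], [-2, 0, 0], [-2.5, 0, 0], [-2.5, 0, 0], [-1, 0, 0]], gripper=[1, 1, 1, 1, 1, 1, 1])

```text
clock: 17.25
eef_pos: [578.3, 111.3, 182.0]
eef_rot: [1.46, 1.57, -0.141]
wrist_force: [-0.2, -0.2, -5.3]
finger_gap: 25.7
```

Run:
```python
from h import *
go((549.5,-197.2,185),-37.7)
p,d=camera('scene');np.savez('s8.npz',p=p,d=d);crop('scene',p,250,60,400,300,3.3,'pics/s8.png')
A=np.load('scene.npz')['d'];B=d
c=np.array([579.2,172]);ax=np.array([.0314,.9995]);ay=np.array([-.9995,.0314])
def med(D,x):
    C=cloud('scene',D);q=C[...,:2]-c;X=q@ax;Y=q@ay
    m=(abs(X-x)<8)&(abs(Y)<30)&(C[...,2]>5)&(C[...,2]<35);return np.mean(C[m][:,2]).round(2),m.sum()
for i in range(6): print(i+1,med(A,-67.5+27*i),med(B,-67.5+27*i))
```

```text
t 17.25 pos [578.3 111.3 182. ] zaz -91.75 xdir [ 1.2e-03 -2.0e-04 -1.0e+00] F [-0.17 -0.22 -5.33] M [-0.06  0.14 -0.04] gap 25.7 j [ 0.13  0.4   1.44 -0.    1.3   1.73]
dp [-0.296 -1.93  30.927] rot [-5.405e+01  4.000e-02 -6.000e-02]
1 (np.float64(19.38), np.int64(79)) (np.float64(16.52), np.int64(76))
2 (np.float64(19.05), np.int64(75)) (np.float64(16.37), np.int64(78))
3 (np.float64(18.75), np.int64(79)) (np.float64(16.7), np.int64(79))
4 (np.float64(19.31), np.int64(83)) (np.float64(16.69), np.int64(84))
5 (np.float64(19.49), np.int64(88)) (np.float64(16.63), np.int64(86))
6 (np.float64(19.29), np.int64(91)) (np.float64(16.55), np.int64(93))
```

View pics/s8.png

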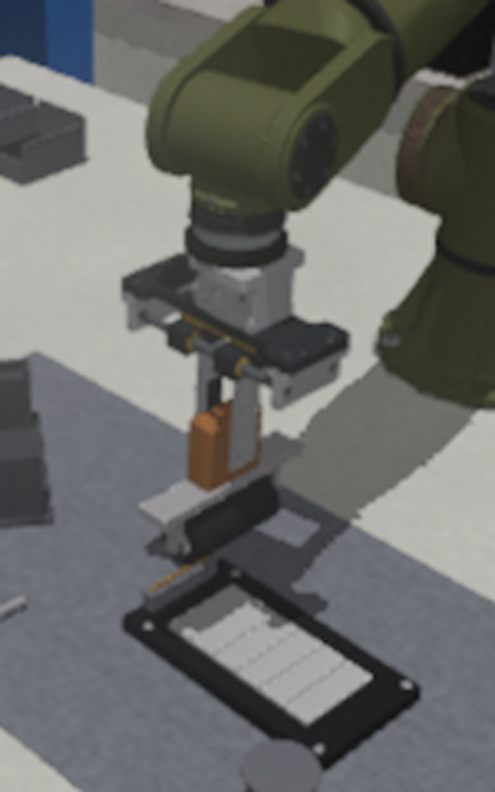

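Call:
jog_arm(turn=[[0, 0, 0], [0, 0, 0], [0, 0, 0], [0, 0, 0], [0, 0, 0], [0, 0, 0], [0, 0, 0], [0, 0, 0]], dp=[[-0.4, -0.1, 2], [-0.1, -0.3, 4], [-0.1, -0.3, 5], [-0.1, -0.3, 5], [-0.1, -0.3, 5], [-0.1, -0.3, 4.5], [0, -0.3, 3], [0, 0, 1]], gripper=[1, 1, 1, 1, 1, 1, 1, 1])

```text
clock: 18.3
eef_pos: [544.8, -196.8, 184.3]
eef_rot: [-1.625, 1.562, 3.056]
wrist_force: [-0.2, 0.1, -5.2]
finger_gap: 25.4
```

Call:
jog_arm(turn=[[-4, 0, 0], [-8, 0, 0], [-10, 0, 0], [-10, 0, 0], [-10, 0, 0], [-7, 0, 0], [-4, 0, 0], [0, 0, 0]], dp=[[0, 0, 0], [0, 0, 0], [0, 0, 0], [0, 0, 0], [0, 0, 0], [0, 0, 0], [0, 0, 0], [0, 0, 0]], gripper=[1, 1, 1, 1, 1, 1, 1, 1])

```text
clock: 19.3
eef_pos: [542.3, -196.0, 178.8]
eef_rot: [-2.768, 1.554, 2.869]
wrist_force: [0.6, 0.2, -4.5]
finger_gap: 26.1
```

Run:
```python
from h import *
go((549.5,-197.2,180),-37.7)
```

```text
t 19.3 pos [ 542.3 -196.   178.8] zaz -37.03 xdir [-0.016   0.0045 -0.9999] F [ 0.59  0.23 -4.54] M [-0.09  0.08 -0.01] gap 26.1 j [-0.41  0.39  1.46 -0.    1.3   0.24]
dp [-0.135  0.338  0.642] rot [ 0.67 -0.88  0.35]
```

Call:
jog_arm(turn=[[0.7, -0.9, 0.3], [0, 0, 0], [0, 0, 0]], dp=[[-0.3, 0.34, 0.64], [0, 0, 0], [0, 0, 0]], gripper=[1, 1, 1])

```text
clock: 19.68
eef_pos: [550.0, -197.0, 181.4]
eef_rot: [-0.606, 1.57, -1.269]
wrist_force: [0.1, 0.5, -5.7]
finger_gap: 26.0
```

Run:
```python
from h import *
go((549.5,-197.2,130),-37.7)
```

```text
t 19.68 pos [ 550.  -197.   181.4] zaz -37.96 xdir [ 3.e-04 -1.e-03 -1.e+00] F [ 0.08  0.52 -5.72] M [-0.05  0.08 -0.  ] gap 26.0 j [-0.41  0.39  1.45 -0.    1.3   0.26]
dp [ 5.143 -0.042 -0.029] rot [-0.26  0.05  0.03]
```

Call:
jog_arm(turn=[[-0.2, 0, 0], [0, 0, 0], [0, 0, 0], [0, 0, 0], [0, 0, 0]], dp=[[1.5, 0, 0], [2, 0, 0], [2, 0, 0], [0.8, 0, 0], [0, 0, 0]], gripper=[1, 1, 1, 1, 1])

```text
clock: 20.3
eef_pos: [549.0, -196.7, 113.2]
eef_rot: [-2.445, 1.569, -3.104]
wrist_force: [-0.1, -0.1, -5.1]
finger_gap: 26.1
```

Run:
```python
from h import *
go((549.5,-197.2,94.5),-37.7)
p,d=camera('scene');crop('scene',p,220,120,300,230,6,'pics/s9.png')
p,d=camera('top');crop('top',p,305,170,405,270,6,'pics/t9.png')
```

```text
t 20.3 pos [ 549.  -196.7  113.2] zaz -37.77 xdir [-1.9e-03 -1.0e-04 -1.0e+00] F [-0.13 -0.15 -5.11] M [ 0.    0.12 -0.  ] gap 26.1 j [-0.41  0.46  1.52 -0.    1.16  0.25]
dp [ 1.875 -0.006  0.067] rot [-0.07 -0.08  0.07]
```

View pics/s9.png

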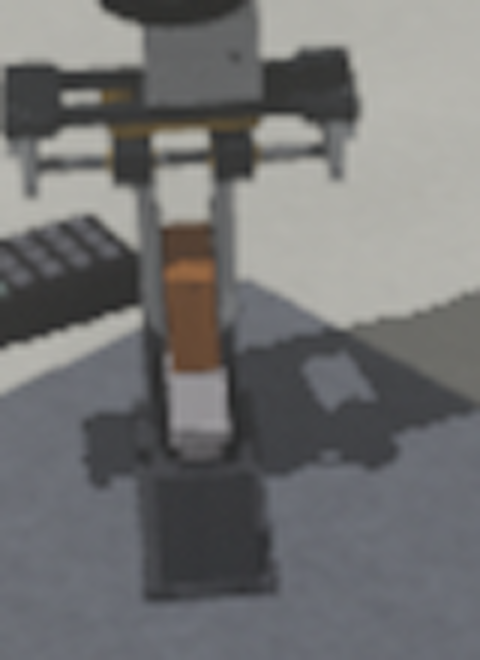

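Call:
jog_arm(turn=[[0, 0, 0], [0, 0, 0], [0, 0, 0], [0, 0, 0]], dp=[[0.8, 0, 0.06], [0.6, 0, 0], [0.3, 0, 0], [0, 0, 0]], gripper=[1, 1, 1, 1])

```text
clock: 20.9
eef_pos: [550.4, -197.5, 97.1]
eef_rot: [-0.204, 1.569, -0.864]
wrist_force: [0.4, 0.8, -4.9]
finger_gap: 26.0
```

Run:
```python
from h import *
go((549.5,-197.2,94),-37.7)
```

```text
t 20.9 pos [ 550.4 -197.5   97.1] zaz -37.77 xdir [ 0.0012 -0.0014 -1.    ] F [ 0.44  0.81 -4.85] M [-0.04  0.08  0.  ] gap 26.0 j [-0.41  0.48  1.53 -0.    1.12  0.25]
dp [ 0.313 -0.029 -0.093] rot [-0.07  0.11  0.02]
```

Call:
jog_arm(turn=[[0, 0, 0], [0, 0, 0], [0, 0, 0]], dp=[[0.25, 0, -0.06], [0.1, 0, 0], [0, 0, 0]], gripper=[1, 1, 1])

```text
clock: 21.28
eef_pos: [550.1, -197.2, 93.9]
eef_rot: [-0.074, 1.568, -0.733]
wrist_force: [0.1, 1.3, -5.3]
finger_gap: 25.9
```

Run:
```python
from h import *
go((549.5,-197.2,94),-37.7)
```

```text
t 21.27 pos [ 550.1 -197.2   93.9] zaz -37.77 xdir [ 0.0019 -0.0017 -1.    ] F [ 0.11  1.31 -5.28] M [-0.03  0.06 -0.  ] gap 25.9 j [-0.41  0.48  1.54 -0.    1.12  0.25]
dp [-0.008 -0.033 -0.05 ] rot [-0.07  0.15  0.01]
```

Call:
jog_arm(turn=[[0, 0, 0], [0, 0, 0], [0, 0, 0]], dp=[[0.15, 0, -0.04], [0, 0, 0], [0, 0, 0]], gripper=[1, 1, 1])

```text
clock: 21.65
eef_pos: [550.2, -197.3, 94.0]
eef_rot: [0.054, 1.566, -0.606]
wrist_force: [1.0, -0.9, -4.5]
finger_gap: 26.1
```

Call:
jog_arm(turn=[[0, 0, 0], [0, 0, 0], [0, 0, 0]], dp=[[0.12, 0, 0], [0, 0, 0], [0, 0, 0]], gripper=[1, 1, 1])

```text
clock: 22.02
eef_pos: [550.4, -197.4, 93.9]
eef_rot: [0.082, 1.566, -0.578]
wrist_force: [-1.0, -0.5, -3.1]
finger_gap: 25.6
```

Call:
jog_arm(turn=[[0, 0, 0], [0, 0, 0], [0, 0, 0], [0, 0, 0], [0, 0, 0], [0, 0, 0], [0, 0, 0]], dp=[[0.05, 0, 0], [0, 0, 0], [0, 0, 0], [0, 0, 0], [0, 0, 0], [0, 0, 0], [0, 0, 0]], gripper=[1, 0, 0, 0, 0, 0, 0])

```text
clock: 22.9
eef_pos: [551.1, -197.7, 94.1]
eef_rot: [0.127, 1.564, -0.532]
wrist_force: [-0.3, 0.0, 0.7]
finger_gap: 82.1
```

Run:
```python
from h import *
go((549.5,-197.2,94),-37.7)
p,d=camera('scene');crop('scene',p,220,120,300,230,6,'pics/s10.png')
```

```text
t 22.9 pos [ 551.1 -197.7   94.1] zaz -37.78 xdir [ 0.0061 -0.0036 -1.    ] F [-0.25  0.02  0.7 ] M [-0.07  0.11 -0.04] gap 82.1 j [-0.41  0.48  1.54 -0.    1.11  0.25]
dp [ 0.01  -0.06  -0.151] rot [-0.08  0.4  -0.05]
```

View pics/s10.png

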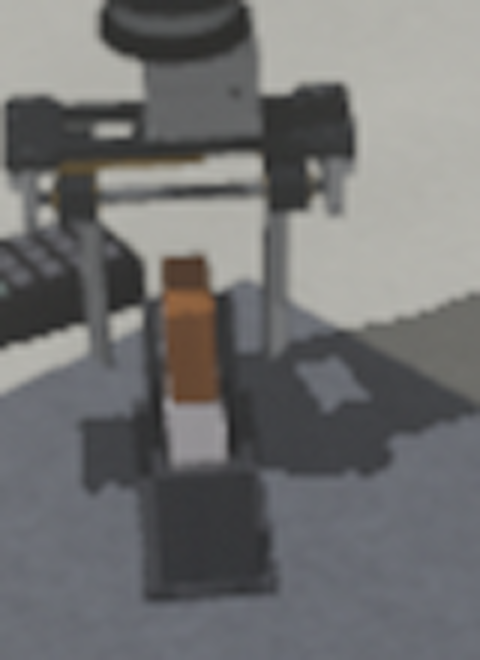

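Seated and upright. Retreat straight up, then back away toward the start side for a clear view.

Call:
jog_arm(turn=[[0, 0, 0], [0, 0, 0], [0, 0, 0], [0, 0, 0], [0, 0, 0], [0, 0, 0], [0, 0, 0], [0, 0, 0]], dp=[[-2, 0, 0], [-4, 0, 0], [-5, 0, 0], [-5, 0, 0], [0, 4, -4], [0, 4, -4], [0, 4, -4], [0, 0, 0]], gripper=[0, 0, 0, 0, 0, 0, 0, 0])

```text
clock: 23.95
eef_pos: [527.7, -24.2, 258.8]
eef_rot: [0.308, 1.564, -0.353]
wrist_force: [-0.0, -0.5, -0.0]
finger_gap: 93.9
```

Run:
```python
from h import *
go((549.5,-197.2,94),-37.7)
p,d=camera('scene');cv2.imwrite('pics/s11.png',p[:,:,::-1])
p,d=camera('top');np.savez('t11.npz',p=p,d=d);cv2.imwrite('pics/t11.png',p[:,:,::-1]);crop('top',p,305,190,390,270,7,'pics/r11.png')
```

```text
t 23.95 pos [527.7 -24.2 258.8] zaz -37.88 xdir [ 0.0065 -0.0024 -1.    ] F [-0.03 -0.46 -0.01] M [-0.09  0.06 -0.01] gap 93.9 j [-0.11  0.21  1.51 -0.    1.42  0.55]
dp [ 16.531 -12.346  12.235] rot [-0.18  0.38 -0.12]
```

View pics/t11.png

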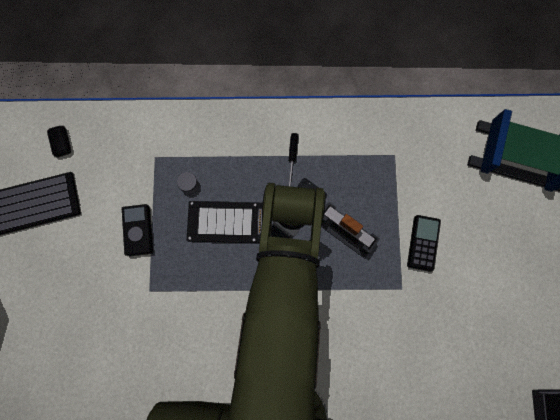

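View pics/r11.png

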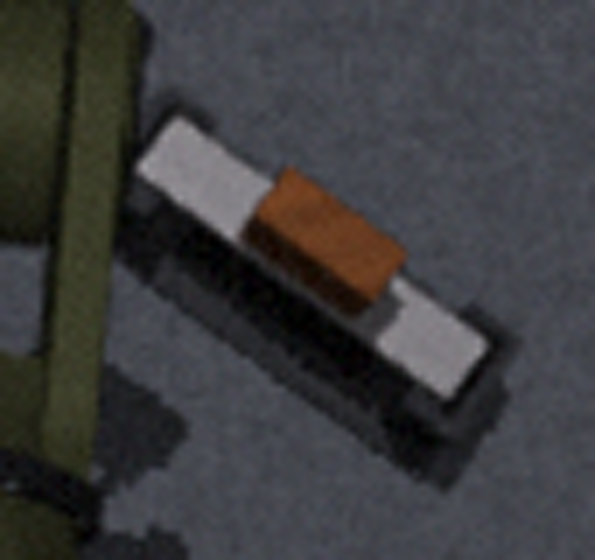

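View pics/s11.png

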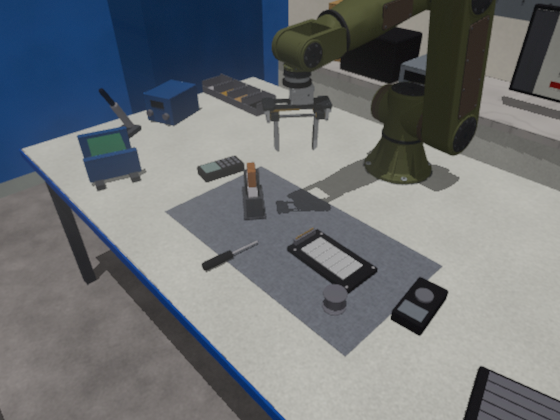

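Run:
```python
from h import *
for f in('top','t11'):
    z=np.load(f+'.npz');C=cloud('top',z['d']);p=z['p'].astype(int)
    M=(p[...,0]>p[...,2]+30)&(C[...,2]>130)&(C[...,1]<-100)&(C[...,0]>450)&(C[...,1]>-300);Q=C[M];print(Q.mean(0),np.median(Q[:,2]))
from cell import order
print(order.sign_off())
```

```text
[ 548.44610548 -196.43357784  141.68387897] 141.58681243834633
[ 549.95943242 -197.18437551  141.15943813] 140.88927819083608
the job is handed in; nothing more can be done
None
```

I took the roller from its rest and rolled it from slat 1 to slat 6 at about 12–13 N, then rolled back to slat 1 at a similar force. I set it back upright in its rest, let go and handed the job in at about 24 s. No verdict was reported.

What the last checks showed:
- **Slats:** All six appear to be home. Camera depth puts their tops 2.1–2.9 mm lower than at the start, at one even level. Slat 3 shows the smallest drop, 2.05 mm, just under the 2.1 mm threshold. I put that down to depth noise of a few tenths of a millimetre, because it ends level with the others. The camera reads slat tops about 1.5 mm below their true height, so I relied on the differences.
- **Roller:** It sits upright in the rest, about 1.7 mm from its starting position and within 1 mm of its starting height. The gripper is clear of it.
- **Bystanders:** The screwdriver, terminal, spool and meter look unmoved in the pictures.

During pressing there was a sideways force of up to 5.5 N along the drum, from the arm drifting slightly. At the first slat the height and force readings did not quite agree, perhaps from spring friction or a small slip in the grip. I set the pressure by the wrist force instead.

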